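# Snap the small reamer onto the citrus juicer and hold it down

## Robot

A 7-joint arm with a two-finger parallel gripper is mounted at the origin on a cart in front of the work surface, level with it; the furniture and walls round the work are solid. World frame = base frame: x ahead of the robot, y to its left, z up, the work surface at z = 0. Lengths are in m, angles in rad, forces in N, time in s.
With the tool pointing down it reaches from about 0.35 to 0.775 m from the base axis. Payload 3.1 kg.
Tool frame: the origin (TCP) lies midway between the tips of the shut fingers; the grasp point (between the pads) lies 19 mm behind it; z points along the fingers, y is the direction in which the jaws open and shut (so a half turn about z gives the same grasp; the last joint's range is limited). The gripper opens to 85 mm and grips with 20 to 120 N. Pads are 22 mm wide; open, the fingers measure 114 mm over their backs; the gripper's body (76 mm by 85 mm) begins 54 mm behind the grasp point. The pads swing forward as they close: fully open they stand 13 mm farther back than shut.
Start: joints at [-0.042, 0.311, 0.014, 1.512, -0.004, 1.319, -0.027], TCP at [0.55, 0, 0.231] pointing down, gripper open.
Joint ranges: [-2.7, 2.7], [-0.3, 1.91], [-1.27, 1.3], [0.12, 2.57], [-1.44, 4.58], [0.2, 2.03], [-3.05, 3.05]. Speed limits (rad/s): [2.79, 2.79, 3.14, 3.14, 3.14, 3.14, 3.14].

## Interface

Orientations are given as a rotation vector (axis times angle).
In Python, from bench import * gives the robot as it stands.
- The arm moves only by the shell command python3 -m inch 'ROWS' [FORCE]. ROWS is JSON, a list of rows, each an object of numbers: "x", "y", "z": the shift along the tool's x, y, z in m; "yaw": the turn about the tool's z in rad; "gripper": the opening, from 0 (shut) to 1 (fully open). In form: [{"x": .., "y": .., "z": .., "yaw": .., "gripper": ..}, ...]. A call has 1 to 12 rows; each row shifts and turns the commanded pose from where the row before left it, along the tool's axes as they then stand; what a row does not reach is not made up. A row lasts 1/10 s, in which the tool goes at most 50 mm and 8.59 degrees, less where a joint would pass 70% of its speed; a pose out of reach is approached as far as the arm can. A call with a gripper value outside its range is refused whole. The fingers move at their own pace and stop on an object; FORCE is the grip in N (left out, the last holds). Time passes only in rows, so rows that do not move let the fingers close. It gives the time, the measured TCP pose, the force and the opening at its end, in the units of the state.
- state(): the state, without advancing time (a new reading comes with each control period).
- camera(name): name is "scene" or "side" or "wrist"; returns the picture (480x640x3 uint8, red, green, blue); there is no depth.
- camera_info(name): a dict with "fx", "fy", "cx", "cy" (pixels), "rvec" (rotation vector, rad) and "tvec" (3), from world to camera coordinates, as OpenCV has them; the wrist camera has in their place "tool_from_camera" (4x4, takes a point from camera to tool coordinates, whose origin is the TCP and whose axes are the flange's). Camera axes: x right, y down, z forward; pixel columns grow to the right and rows downward; lengths in m; the calibration is good to about 2 mm. A picture is of the moment at which its call begins: read the wrist's pose just before it. camera_info takes no time and is no camera call.
- finish_job(): hands the job in, once; it reports no verdict.
Trained networks look in the newest picture that a camera, given by its name, has taken for a name from the list of things; names that differ only in an ending like _2 or _b are one class to them, and where a whole thing is asked for, a point or a joint stands for the part that bears it (a point fixed in the world has none). Each returns a list of dicts, best first, with "confidence" (0 to 1); they miss things now and then, are a little off and sometimes report something else, mostly with a low value. They report only what shows in the picture. A call takes as long as a camera call. They do not tell look-alikes from the thing itself.
- cut_out(camera, target): "mask" (480x640 bool, what is visible of it) and "extent" ([left, top, width, height] in pixels, round what is visible of it).
The state is a dict: "time_s": time; "joint_positions": joint angles; "joint_velocities": joint speeds; "tau": joint torques, N m; "eef_pos": TCP position; "orientation": TCP orientation; "force": force on the tool from outside, world axes, zero at the start; "moment": the same for the moment, N m; "grip_width": finger opening in m.
Only numpy, scipy, OpenCV 4.12 (cv2) and the standard library are available. Lean on these libraries where they do the work, as an engineer would, in place of code of your own. Each camera call takes 0.05 s, during which the arm holds its last target. There are 200 camera calls.

## Task

Get the citrus juicer ready for the lemon: take the small reaming cone (not the large one), set it upright on the juicer's upright drive spindle and press until it snaps home with a click. Keep pressing after the click so that the spindle sinks against its spring, well past half of its travel, and finish like that, with the gripper still holding the cone down; do not let go. Leave the large cone, the lemon, the glass and the bowl where they are.

Things in the scene. Friction and masses are not known exactly. Their poses are not given: they have to be found in the camera images.
- small_reamer: small reaming cone, white plastic, loose, standing dome up. Flange 50 mm across, 5 mm high at the foot; above it a straight ribbed body 38 mm across up to 30 mm height (grip here), then a dome; 56 mm high in all, 35 to 70 g. Origin: centre of the flange's underside; z up through the dome. Blind bore from below, 34 mm deep: mouth 17 mm across with a lip 5 mm high, 24 mm wide behind it
- large_reamer: large reaming cone of the same white plastic and shape: flange 68 mm across, body 54 mm across, 68 mm high. Not to be used. Origin: centre of the flange's underside, z up
- juicer: fixed citrus juicer: round white plastic housing 144 mm across with a grey tray on top whose rim is 82 mm high, a small spout on its -x side that reaches 100 mm from the centre. Origin: centre of its underside on the worktop; z up; the spindle stands on this z axis
- spindle_seat (a point): centre of the top face of the spindle's 30 mm wide shoulder, z up, 94 mm above the worktop, sinking with the spindle; the cone is home when its underside rests here. On it stands a steel pin 15 mm across with four sprung balls: the cone's mouth meets them about 12 mm above the seat, about 6 N (5 to 8) pushes it past, then the force drops (the click) and the cone lands on the seat
- spindle_tip (a point): top of the spindle's pin, on its axis, 28 mm above the seat; the pin's top 10 mm taper from 15 to 8 mm across. It sinks with the spindle
- spindle (a joint): how far the spindle is pushed down, in m: 0 up, 0.008 at its stop. It is sprung: it starts to sink at about 11 N and takes about 18 N at the stop, and springs back when let go
- lemon_1: a lemon 78 mm long lying on the worktop, loose, origin at its underside
- glass_1: drinking glass 84 mm across, 89 mm high, loose, origin at the centre of its underside
- bowl_1: small white bowl 130 mm across, 58 mm high, loose, origin at the centre of its underside
There are look-alikes about, which are no part of the job. What is shaped like the small_reamer but pink is not meant. What is shaped like the juicer but purple is not meant.

How it is judged:
By the outcome, as a careful person would: the job done as asked, in the order asked, and still so for the second after the job is handed in, while the arm keeps its last pose, push and grip.
It also fails if it takes over 35 s, if anything falls off the work surface, if the arm or the gripper's body presses on something with over 40 N, if the wrist force passes 120 N, or if a joint passes its speed limit or range.

## Working session

There is one attempt and no reset: what is moved stays moved. The work goes in short steps, Python scripts to look and compute and a shell command to move; the robot and the scene stay as the last step left them, time stands still between calls to the robot, and variables do not carry over. Pictures are saved under pics/ and viewed, about 8 in all and at most 12, crops included, and the job is handed in when it is done.

```bash
mkdir -p pics
cat > h.py <<'E'
from bench import *
import numpy as np, cv2
def cam(n):
    i=camera_info(n); K=np.array([[i['fx'],0,i['cx']],[0,i['fy'],i['cy']],[0,0,1]])
    if 'rvec' in i:
        R=cv2.Rodrigues(np.array(i['rvec'],float))[0]; t=np.array(i['tvec'],float)
    else:
        s=state(); T=np.eye(4); T[:3,:3]=cv2.Rodrigues(np.array(s['orientation'],float))[0]; T[:3,3]=s['eef_pos']
        M=np.linalg.inv(T@np.array(i['tool_from_camera'])); R=M[:3,:3]; t=M[:3,3]
    return K,R,t
def onz(c,u,v,z):
    K,R,t=c; o=-R.T@t; d=R.T@np.linalg.inv(K)@[u,v,1]; return o+d*(z-o[2])/d[2]
def proj(c,p):
    K,R,t=c; q=K@(R@np.array(p)+t); return q[:2]/q[2]
E
python3 - <<'E'
from h import *
s=state(); print(s)
ims=[]
for n in ['scene','side']:
    im=camera(n); cv2.imwrite(f'pics/{n}0.png',im[...,::-1]); c=cam(n); print(n,-c[1].T@c[2],c[0][0,0])
    for k in ['small_reamer','juicer','spindle_tip','large_reamer']:
        for d in cut_out(n,k): print(n,k,round(d['confidence'],2),d['extent'],onz(c,d['extent'][0]+d['extent'][2]/2,d['extent'][1]+d['extent'][3]/2,0.03).round(3))
E
```

```text
{'time_s': 0.0, 'joint_positions': array([-0.04170758,  0.31174177,  0.01400663,  1.51309057, -0.00438957,
        1.31918834, -0.02718109]), 'joint_velocities': array([ 0.00040913, -0.00081556,  0.00063915,  0.00136798,  0.0022247 ,
        0.00083296,  0.00051585]), 'tau': array([-8.45983850e-04, -3.79911804e+01,  1.45537080e-01, -2.30588043e+01,
        1.22032766e-02,  1.37352623e-02,  4.05736500e-06]), 'eef_pos': array([5.49258401e-01, 4.10216594e-06, 2.30198748e-01]), 'orientation': array([-2.22019749, -2.22040133,  0.00278345]), 'force': array([-0.08927288,  0.27066398,  0.94101231]), 'moment': array([0.01650116, 0.03471555, 0.01626104]), 'grip_width': 0.0856094699492437}
scene [ 0.04312366 -0.95022218  0.9531119 ] 601.1363691853583
scene small_reamer 0.86 [371.9, 302.2, 16.2, 25.7] [ 0.631 -0.046  0.03 ]
scene small_reamer 0.78 [387.1, 328.6, 21.1, 27.5] [ 0.621 -0.142  0.03 ]
scene juicer 0.9 [199.6, 181.3, 54.5, 48.6] [0.464 0.585 0.03 ]
scene juicer 0.6 [237.7, 244.2, 68.9, 55.1] [0.465 0.217 0.03 ]
scene juicer 0.18 [320.1, 338.8, 31.2, 36.8] [ 0.476 -0.125  0.03 ]
scene spindle_tip 0.58 [227.1, 181.8, 10.3, 12.0] [0.514 0.684 0.03 ]
scene spindle_tip 0.44 [271.2, 244.3, 14.2, 15.7] [0.512 0.292 0.03 ]
scene large_reamer 0.94 [319.6, 337.1, 32.3, 37.0] [ 0.478 -0.121  0.03 ]
side [0.02611943 1.31326387 0.75825275] 488.6362366995319
side small_reamer 0.52 [340.8, 220.3, 13.6, 19.0] [ 0.606 -0.01   0.03 ]
side small_reamer 0.44 [347.4, 205.4, 16.5, 19.6] [ 0.626 -0.125  0.03 ]
side juicer 0.83 [338.1, 242.4, 59.3, 46.6] [0.461 0.178 0.03 ]
side juicer 0.72 [269.8, 310.5, 73.2, 66.5] [0.461 0.555 0.03 ]
side spindle_tip 0.54 [291.7, 311.5, 13.9, 19.9] [0.517 0.49  0.03 ]
side spindle_tip 0.45 [356.7, 240.9, 10.9, 14.8] [0.515 0.088 0.03 ]
side large_reamer 0.69 [382.4, 212.2, 21.6, 24.1] [ 0.483 -0.109  0.03 ]
side large_reamer 0.61 [355.7, 244.1, 10.6, 12.7] [0.513 0.102 0.03 ]
```

View pics/scene0.png

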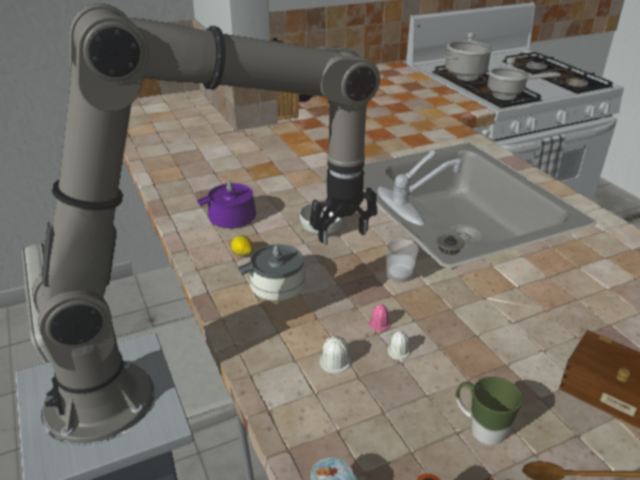

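View pics/side0.png

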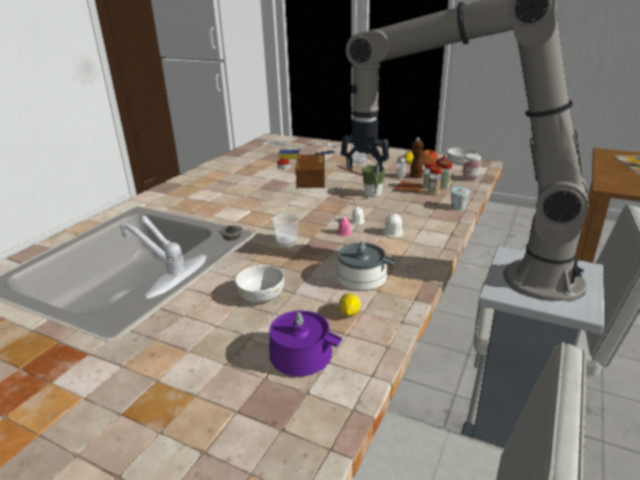

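The scene view shows the white small cone at about (399,345), the pink look-alike at (379,318), the large cone at (334,354) and the white juicer at (277,270). The side view agrees: small cone (358,215), juicer (362,265). I'll triangulate these, then check from the wrist.

Run:
```python
from h import *
a,b=cam('scene'),cam('side')
P=lambda c:c[0]@np.c_[c[1],c[2]]
def tri(p,q):
    X=cv2.triangulatePoints(P(a),P(b),np.array(p,float),np.array(q,float))[:,0];X=X[:3]/X[3]
    print(X.round(4),proj(a,X)-p)
ctr=lambda e:(e[0]+e[2]/2,e[1]+e[3]/2)
print('small');tri(ctr([387.1,328.6,21.1,27.5]),ctr([347.4,205.4,16.5,19.6]))
print('large');tri(ctr([319.6,337.1,32.3,37]),ctr([382.4,212.2,21.6,24.1]))
print('juicer');tri(ctr([271.2,244.3,14.2,15.7]),ctr([356.7,240.9,10.9,14.8]))
print(cv2.Rodrigues(state()['orientation'])[0].round(3)); print(np.array(camera_info('wrist')['tool_from_camera']).round(3),camera_info('wrist')['fx'])
```

```text
small
[ 0.6275 -0.1349  0.0233] [ 0.70408928 -0.67031896]
large
[ 0.4824 -0.1158  0.0254] [ 0.61910695 -0.48526338]
juicer
[0.4744 0.1988 0.0979] [-0.90082786  0.75607569]
[[ 0.  1. -0.]
 [ 1. -0. -0.]
 [-0. -0. -1.]]
[[ 0.002 -0.962 -0.274  0.07 ]
 [ 1.     0.001  0.001  0.   ]
 [-0.001 -0.274  0.962 -0.143]
 [ 0.     0.     0.     1.   ]] 333.08775450786754
```

```bash
python3 -m inch '[{"x":0.02,"y":-0.008,"z":-0.01,"gripper":1},{"x":0.04,"y":-0.015,"z":-0.01},{"x":0.04,"y":-0.015,"z":-0.01},{"x":0.04,"y":-0.015,"z":-0.01},{"x":0.04,"y":-0.015},{"x":0.02,"y":-0.007},{},{},{}]'
python3 - <<'E'
from h import *
c=cam('wrist'); im=camera('wrist'); cv2.imwrite('pics/w1.png',im[...,::-1]); np.save('pics/w1',np.array(c,dtype=object),allow_pickle=True)
for k in ['juicer','spindle_tip']:
    for d in cut_out('wrist',k):
        e=d['extent'];m=d['mask'];cy,cx=np.argwhere(m).mean(0); print(k,d['confidence'],e,cx,cy,onz(c,e[0]+e[2]/2,e[1]+e[3]/2,.122),onz(c,e[0]+e[2]/2,e[1]+e[3]/2,.082))
print(proj(c,[.474,.199,.122]))
E
```

```text
invalid input at $[0]: expected keys x, y, z, yaw, gripper
Traceback (most recent call last):
ValueError: could not broadcast input array from shape (3,3) into shape (3,)
```

View pics/w1.png

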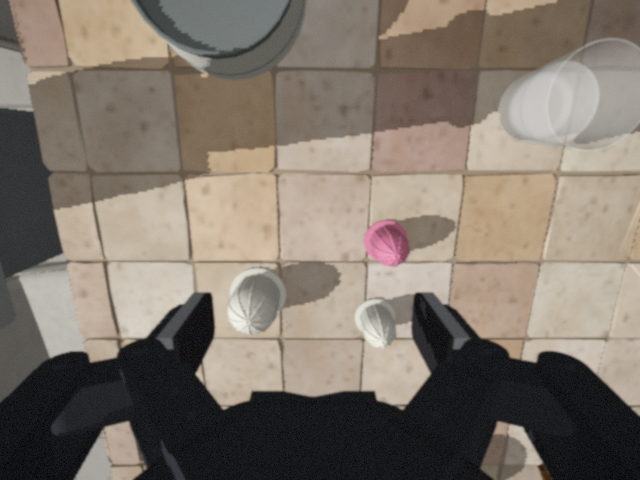

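The wrist view from the start pose shows the small cone at (377,322), the pink one at (387,242) and the large one at (255,300). Each row needs all five keys, so that move was refused. I'll resend it.

```bash
python3 -m inch '[{"x":0.02,"y":-0.008,"z":-0.01,"yaw":0,"gripper":1},{"x":0.03,"y":-0.015,"z":-0.01,"yaw":0,"gripper":1},{"x":0.03,"y":-0.015,"z":-0.01,"yaw":0,"gripper":1},{"x":0.03,"y":-0.015,"z":-0.01,"yaw":0,"gripper":1},{"x":0.03,"y":-0.015,"z":0,"yaw":0,"gripper":1},{"x":0.02,"y":-0.007,"z":0,"yaw":0,"gripper":1},{"x":0,"y":0,"z":0,"yaw":0,"gripper":1},{"x":0,"y":0,"z":0,"yaw":0,"gripper":1},{"x":0,"y":0,"z":0,"yaw":0,"gripper":1}]'
python3 - <<'E'
from h import *
c=cam('wrist'); im=camera('wrist'); cv2.imwrite('pics/w2.png',im[...,::-1])
for k in ['juicer','spindle_tip']:
    for d in cut_out('wrist',k):
        e=d['extent'];m=d['mask'];cy,cx=np.argwhere(m).mean(0); print(k,d['confidence'],e,cx,cy,onz(c,e[0]+e[2]/2,e[1]+e[3]/2,.122),onz(c,e[0]+e[2]/2,e[1]+e[3]/2,.082))
print(proj(c,[.474,.199,.122]),c)
E
```

```text
time_s: 1.45
eef_pos: [0.4757, 0.1582, 0.2712]
orientation: [2.224, 2.218, -0.001]
force: [0.3, -0.4, 0.7]
grip_width: 0.0854
juicer 0.77 [210.2, 95.1, 167.3, 142.0] 303.7795441486305 166.0243886867139 [0.46044026 0.2089786  0.122     ] [0.4582623  0.20636908 0.082     ]
spindle_tip 0.77 [292.1, 154.3, 30.6, 34.3] 307.9619771863118 170.4702154626109 [0.47204884 0.20444809 0.122     ] [0.47146086 0.20121805 0.082     ]
[309.68506888 177.83768567] (array([[333.08775451,   0.        , 312.73563237],
       [  0.        , 333.08775451, 238.4915929 ],
       [  0.        ,   0.        ,   1.        ]]), array([[ 9.99998833e-01, -1.01992040e-03,  1.13745636e-03],
       [-1.29390299e-03, -9.61272195e-01,  2.75597700e-01],
       [ 8.12317460e-04, -2.75598850e-01, -9.61272393e-01]]), array([-0.4765796 ,  0.10570638,  0.46046786]))
```

View pics/w2.png

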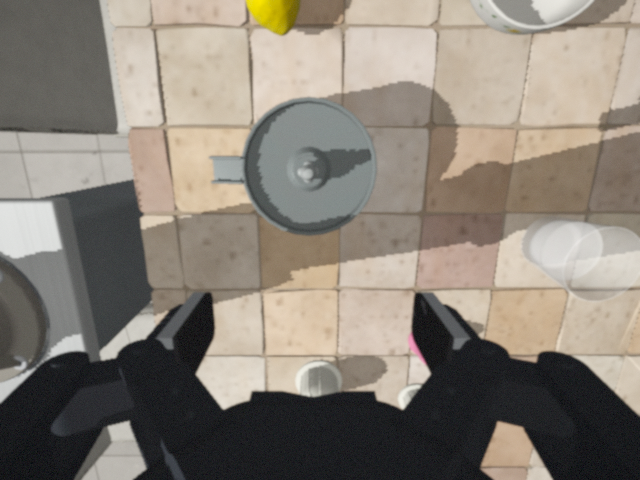

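The wrist view shows the tray ring centred near (310,167) and the spindle near (309,169). I'll overlay the model circles on a crop to refine that.

Run:
```python
from h import *
c=cam('wrist'); im=camera('wrist')
print('c', [onz(c,*p).round(4) for p in [(310.5,167,.082),(309,169,.094)]])
def crop(s=9,x0=265,y0=125,w=88,h=66): return cv2.resize(im[y0:y0+h,x0:x0+w][...,::-1],None,fx=s,fy=s,interpolation=cv2.INTER_CUBIC)
o=crop()
X=np.array([.4735,.2045])
for z,r,col in [(.094,.015,(0,0,255)),(.112,.0075,(0,255,0)),(.122,.004,(255,0,0))]:
    pts=[((proj(c,[X[0]+r*np.cos(t),X[1]+r*np.sin(t),z])-[265,125]+.5)*9) for t in np.linspace(0,6.3,60)]
    cv2.polylines(o,[np.int32(pts)],True,col,1)
cv2.imwrite('pics/w3.png',o)
```

```text
c [array([0.4743, 0.2059, 0.082 ]), array([0.473 , 0.2049, 0.094 ])]
```

View pics/w3.png

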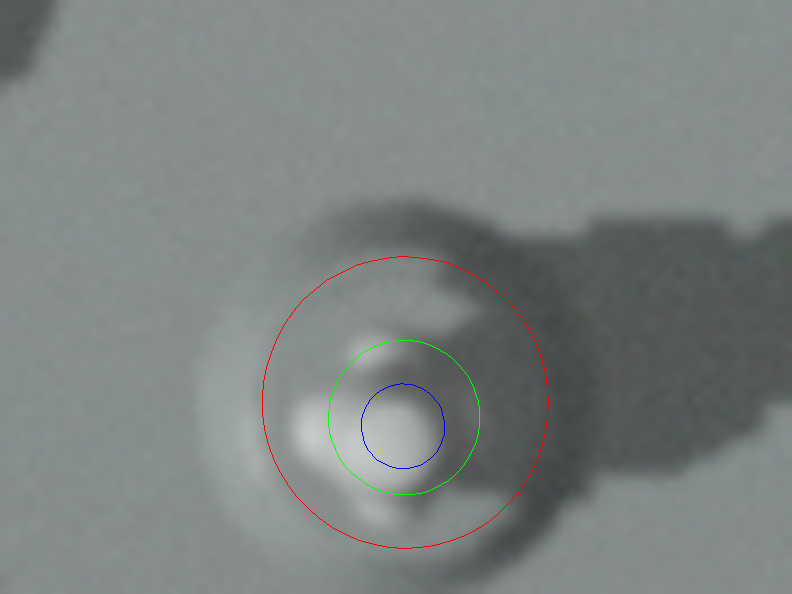

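The spindle is at about (0.473, 0.204). Next I'll fly to the small cone.

```bash
python3 -m inch '[{"x":-0.02,"y":0.01,"z":0,"yaw":0,"gripper":1},{"x":-0.035,"y":0.018,"z":0,"yaw":0,"gripper":1},{"x":-0.035,"y":0.018,"z":0,"yaw":0,"gripper":1},{"x":-0.035,"y":0.018,"z":0,"yaw":0,"gripper":1},{"x":-0.035,"y":0.018,"z":0,"yaw":0,"gripper":1},{"x":-0.035,"y":0.018,"z":0.01,"yaw":0,"gripper":1},{"x":-0.035,"y":0.018,"z":0.02,"yaw":0,"gripper":1},{"x":-0.035,"y":0.018,"z":0.02,"yaw":0,"gripper":1},{"x":-0.028,"y":0.016,"z":0.02,"yaw":0,"gripper":1},{"x":0,"y":0,"z":0,"yaw":0,"gripper":1},{"x":0,"y":0,"z":0,"yaw":0,"gripper":1},{"x":0,"y":0,"z":0,"yaw":0,"gripper":1}]'
python3 - <<'E'
from h import *
c=cam('wrist'); im=camera('wrist'); o=im[...,::-1].copy()
for d in cut_out('wrist','small_reamer'):
    e=d['extent'];print(d['confidence'],e,onz(c,e[0]+e[2]/2,e[1]+e[3]/2,.01))
X=np.array([.627,-.135])
for z,r,col in [(.0,.025,(0,0,255)),(.03,.019,(0,255,0)),(.056,.001,(255,0,0))]:
    cv2.polylines(o,[np.int32([proj(c,[X[0]+r*np.cos(t),X[1]+r*np.sin(t),z]) for t in np.linspace(0,6.3,60)])],True,col,1)
print(proj(c,[*X,0]),proj(c,[*X,.056]))
cv2.imwrite('pics/w4.png',cv2.resize(o[120:360,200:500],None,fx=2.5,fy=2.5))
E
```

```text
time_s: 2.85
eef_pos: [0.6274, -0.1315, 0.202]
orientation: [-2.22, -2.223, -0.003]
force: [-0.4, 0.6, 0.3]
grip_width: 0.0852
0.79 [286.4, 190.6, 49.0, 54.3] [ 0.62664291 -0.1350665   0.01      ]
0.69 [290.7, 93.7, 54.6, 55.6] [ 0.6332307  -0.04155814  0.01      ]
[311.2688566  215.66966092] [311.13251939 228.64808603]
```

View pics/w4.png

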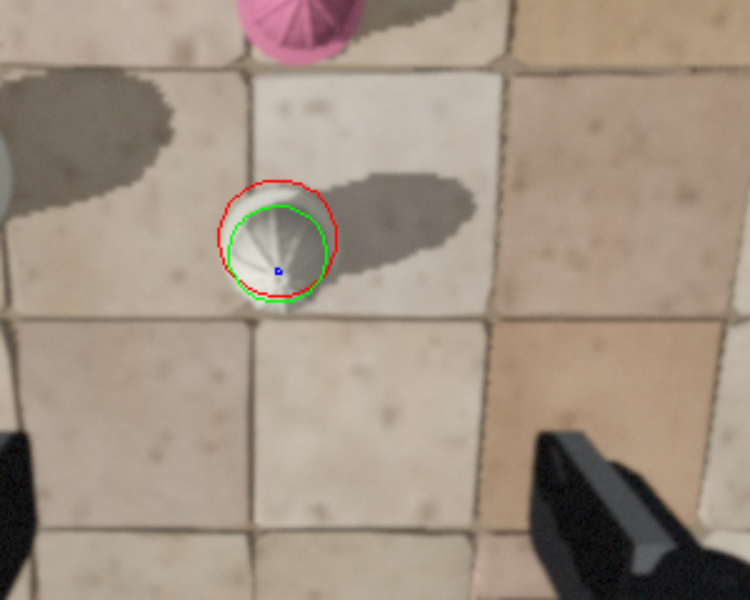

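The flange and dome sit about 3 mm lower in the image than the overlay, so the cone is at about (0.627, -0.138). Descending.

```bash
python3 -m inch '[{"x":-0.0065,"y":0,"z":0.02,"yaw":0,"gripper":1},{"x":0,"y":0,"z":0.035,"yaw":0,"gripper":1},{"x":0,"y":0,"z":0.04,"yaw":0,"gripper":1},{"x":0,"y":0,"z":0.04,"yaw":0,"gripper":1},{"x":0,"y":0,"z":0.03,"yaw":0,"gripper":1},{"x":0,"y":0,"z":0.02,"yaw":0,"gripper":1},{"x":0,"y":0,"z":0.009,"yaw":0,"gripper":1},{"x":0,"y":0,"z":0,"yaw":0,"gripper":1},{"x":0,"y":0,"z":0,"yaw":0,"gripper":1},{"x":0,"y":0,"z":0,"yaw":0,"gripper":1}]' 60
python3 - <<'E'
from h import *
c=cam('wrist'); im=camera('wrist'); o=im[...,::-1].copy()
for d in cut_out('wrist','small_reamer'):
    e=d['extent'];print(d['confidence'],e)
X=np.array([.627,-.138])
for z,r,col in [(.005,.025,(0,0,255)),(.03,.019,(0,255,0)),(.056,.001,(255,0,0))]:
    cv2.polylines(o,[np.int32([proj(c,[X[0]+r*np.cos(t),X[1]+r*np.sin(t),z]) for t in np.linspace(0,6.3,60)])],True,col,1)
cv2.imwrite('pics/w5.png',o)
E
```

```text
time_s: 3.95
eef_pos: [0.6287, -0.1396, 0.0095]
orientation: [2.219, 2.22, 0.004]
force: [-0.8, -0.4, 0.0]
grip_width: 0.0856
0.8 [264.3, 0.2, 127.9, 130.9]
0.63 [255.1, 233.8, 105.0, 139.2]
```

View pics/w5.png

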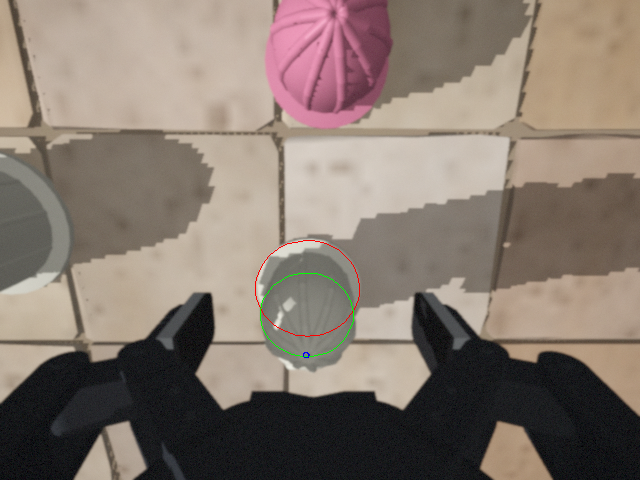

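The flange overlay fits: the cone is centred between the fingers near (307,290). I'll lower the last bit and grip.

```bash
python3 -m inch '[{"x":0.0015,"y":0,"z":0.005,"yaw":0,"gripper":1},{"x":0,"y":0,"z":0,"yaw":0,"gripper":0.6},{"x":0,"y":0,"z":0,"yaw":0,"gripper":0.3},{"x":0,"y":0,"z":0,"yaw":0,"gripper":0},{"x":0,"y":0,"z":0,"yaw":0,"gripper":0},{"x":0,"y":0,"z":0,"yaw":0,"gripper":0},{"x":0,"y":0,"z":0,"yaw":0,"gripper":0},{"x":0,"y":0,"z":0,"yaw":0,"gripper":0},{"x":0,"y":0,"z":0,"yaw":0,"gripper":0}]' 90
```

```text
time_s: 4.95
eef_pos: [0.6284, -0.1384, 0.0044]
orientation: [2.22, 2.22, 0.003]
force: [-0.6, 0.2, 6.8]
grip_width: 0.0364
```

```bash
python3 -m inch '[{"x":0,"y":0,"z":-0.01,"yaw":0,"gripper":0},{"x":0,"y":0,"z":-0.025,"yaw":0,"gripper":0},{"x":0,"y":0,"z":-0.035,"yaw":0,"gripper":0},{"x":0,"y":0,"z":-0.04,"yaw":0,"gripper":0},{"x":0,"y":0,"z":-0.035,"yaw":0,"gripper":0},{"x":0,"y":0,"z":-0.025,"yaw":0,"gripper":0},{"x":0.01,"y":-0.005,"z":-0.01,"yaw":0,"gripper":0},{"x":0.02,"y":-0.009,"z":0,"yaw":0,"gripper":0}]' && python3 -m inch '[{"x":0.03,"y":-0.014,"z":0,"yaw":0,"gripper":0},{"x":0.035,"y":-0.016,"z":0,"yaw":0,"gripper":0},{"x":0.035,"y":-0.016,"z":0,"yaw":0,"gripper":0},{"x":0.035,"y":-0.016,"z":0,"yaw":0,"gripper":0},{"x":0.035,"y":-0.016,"z":0,"yaw":0,"gripper":0},{"x":0.035,"y":-0.016,"z":0,"yaw":0,"gripper":0},{"x":0.035,"y":-0.016,"z":0,"yaw":0,"gripper":0},{"x":0.03,"y":-0.014,"z":0,"yaw":0,"gripper":0},{"x":0.02,"y":-0.009,"z":0,"yaw":0,"gripper":0},{"x":0,"y":0,"z":0,"yaw":0,"gripper":0},{"x":0,"y":0,"z":0,"yaw":0,"gripper":0},{"x":0,"y":0,"z":0,"yaw":0,"gripper":0}]'
python3 - <<'E'
from h import *
s=state();c=cam('wrist'); im=camera('wrist'); o=im[...,::-1].copy(); t=s['eef_pos']; b=t[2]-.0044
print(t,cv2.Rodrigues(s['orientation'])[0].round(4))
for d in cut_out('wrist','small_reamer'): print(d['confidence'],d['extent'])
for x,y,z,r,col in [(t[0],t[1],b+.005,.025,(0,0,255)),(t[0],t[1],b+.03,.019,(0,255,0)),(.473,.204,.094,.015,(255,0,255))]:
    cv2.polylines(o,[np.int32([proj(c,[x+r*np.cos(a),y+r*np.sin(a),z]) for a in np.linspace(0,6.3,60)])],True,col,1)
cv2.imwrite('pics/w6.png',o)
E
```

```text
time_s: 5.75
eef_pos: [0.6136, -0.1098, 0.1841]
orientation: [2.223, 2.215, 0.002]
force: [-0.6, -0.4, -0.9]
grip_width: 0.036
time_s: 6.95
eef_pos: [0.4801, 0.1803, 0.1817]
orientation: [2.223, 2.219, -0.003]
force: [-0.4, -0.3, -1.1]
grip_width: 0.0362
[0.48005737 0.18034399 0.18173636] [[ 2.0e-03  1.0e+00 -8.0e-04]
 [ 1.0e+00 -2.0e-03 -1.5e-03]
 [-1.5e-03 -7.0e-04 -1.0e+00]]
0.97 [422.1, 398.6, 43.1, 47.1]
0.86 [260.4, 240.7, 103.1, 145.1]
```

View pics/w6.png

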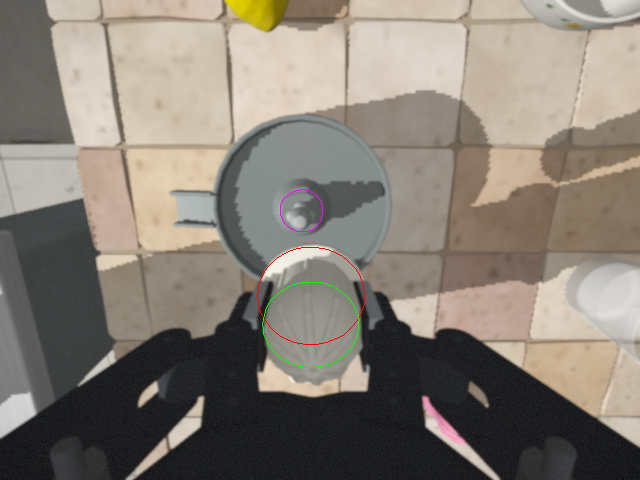

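The cone is held straight: flange overlay and image agree at row ~246, centre (311,296). The spindle is near (301,208). One zoomed check of the spindle centre before inserting.

Run:
```python
from h import *
c=cam('wrist'); im=np.mean([camera('wrist') for _ in range(3)],0).astype(np.uint8)
x0,y0,s=200,105,4
o=cv2.resize(im[y0:y0+150,x0:x0+200][...,::-1],None,fx=s,fy=s,interpolation=cv2.INTER_CUBIC)
X=(.473,.204)
for z,r,col in [(.094,.015,(255,0,255)),(.122,.004,(255,0,0)),(.112,.0075,(0,255,0)),(.082,.072,(0,0,255))]:
    cv2.polylines(o,[np.int32([(proj(c,[X[0]+r*np.cos(a),X[1]+r*np.sin(a),z])-[x0,y0]+.5)*s for a in np.linspace(0,6.3,90)])],True,col,1)
cv2.imwrite('pics/w7.png',o)
```

```text
(no output)
```

View pics/w7.png

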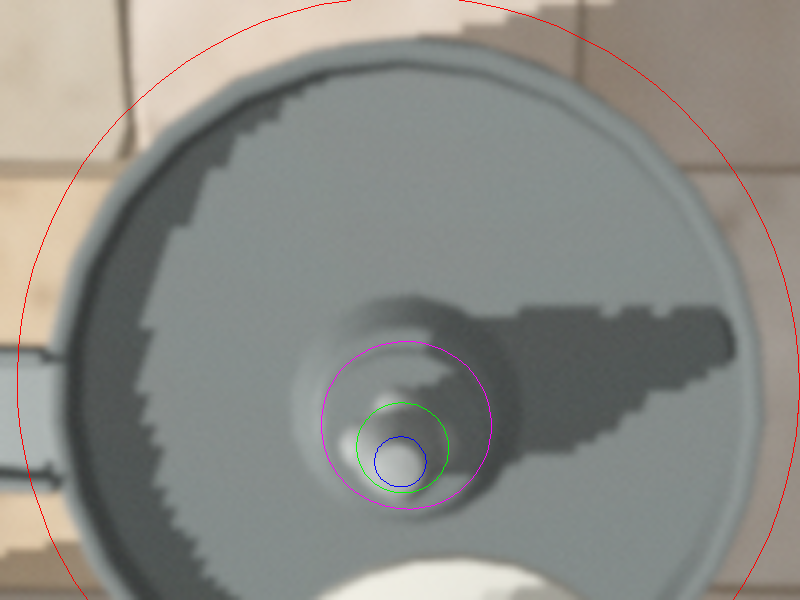

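The overlay fits: tip blob at (402,463), rim centre (409,390) against a predicted (408,390). So the spindle is at (0.473, 0.204). Align and lower to just above the tip.

```bash
python3 -m inch '[{"x":0.011,"y":-0.003,"z":0,"yaw":0,"gripper":0},{"x":0.0125,"y":-0.004,"z":0.01,"yaw":0,"gripper":0},{"x":0,"y":0,"z":0.02,"yaw":0,"gripper":0},{"x":0,"y":0,"z":0.015,"yaw":0,"gripper":0},{"x":0,"y":0,"z":0.005,"yaw":0,"gripper":0},{"x":0,"y":0,"z":0,"yaw":0,"gripper":0},{"x":0,"y":0,"z":0,"yaw":0,"gripper":0},{"x":0,"y":0,"z":0,"yaw":0,"gripper":0}]' 100
```

```text
time_s: 8.0
eef_pos: [0.4736, 0.2061, 0.1332]
orientation: [2.221, 2.221, 0.003]
force: [-0.2, -0.2, -0.8]
grip_width: 0.036
```

```bash
python3 -m inch '[{"x":-0.002,"y":-0.0004,"z":0,"yaw":0,"gripper":0},{"x":0,"y":0,"z":0,"yaw":0,"gripper":0},{"x":0,"y":0,"z":0.004,"yaw":0,"gripper":0},{"x":0,"y":0,"z":0.004,"yaw":0,"gripper":0},{"x":0,"y":0,"z":0.003,"yaw":0,"gripper":0},{"x":0,"y":0,"z":0,"yaw":0,"gripper":0},{"x":0,"y":0,"z":0,"yaw":0,"gripper":0}]' 
python3 -m inch '[{"x":0,"y":0,"z":0.003,"yaw":0,"gripper":0},{"x":0,"y":0,"z":0.003,"yaw":0,"gripper":0},{"x":0,"y":0,"z":0,"yaw":0,"gripper":0},{"x":0,"y":0,"z":0,"yaw":0,"gripper":0}]'
```

```text
time_s: 8.7
eef_pos: [0.4725, 0.2035, 0.1211]
orientation: [-2.221, -2.222, 0.001]
force: [0.1, -0.1, 0.0]
grip_width: 0.0358
time_s: 9.1
eef_pos: [0.4723, 0.2031, 0.115]
orientation: [-2.221, -2.221, 0.002]
force: [-1.0, -0.0, -1.2]
grip_width: 0.0359
```

The cone is on the pin with almost no side force. Now pressing in small steps.

```bash
for i in 1 2 3 4; do python3 -m inch '[{"x":0,"y":0,"z":0.002,"yaw":0,"gripper":0},{"x":0,"y":0,"z":0,"yaw":0,"gripper":0}]' | grep -E "eef|force"; done
```

```text
eef_pos: [0.4723, 0.203, 0.113]
force: [-0.4, -1.5, -0.4]
eef_pos: [0.4723, 0.203, 0.1109]
force: [-1.0, -2.4, 0.3]
eef_pos: [0.4724, 0.2028, 0.1096]
force: [-2.2, -3.5, 3.9]
eef_pos: [0.4725, 0.2028, 0.1078]
force: [-2.6, -3.5, 3.6]
```

```bash
python3 -m inch '[{"x":-0.001,"y":-0.0006,"z":0,"yaw":0,"gripper":0},{"x":0,"y":0,"z":0,"yaw":0,"gripper":0}]'| grep -E "eef|force"; for i in 1 2 3 4 5; do python3 -m inch '[{"x":0,"y":0,"z":0.002,"yaw":0,"gripper":0},{"x":0,"y":0,"z":0,"yaw":0,"gripper":0}]' | grep -E "eef|force"; done
```

```text
eef_pos: [0.4724, 0.2027, 0.1077]
force: [-1.7, -3.4, 3.5]
eef_pos: [0.4721, 0.2026, 0.1049]
force: [-0.1, -2.9, -0.3]
eef_pos: [0.4717, 0.2025, 0.1023]
force: [0.7, -1.2, -4.0]
eef_pos: [0.4715, 0.2022, 0.0999]
force: [1.9, -1.0, -7.1]
eef_pos: [0.4718, 0.2029, 0.099]
force: [0.6, -0.7, -3.6]
eef_pos: [0.4722, 0.203, 0.0984]
force: [-2.0, -1.6, 3.1]
```

The force rose to about +4 N, dropped to -7 N (the click), and the cone landed at seat height (base ≈ 0.094). Now pressing the spindle down.

```bash
for i in 1 2 3 4 ; do python3 -m inch '[{"x":0,"y":0,"z":0.002,"yaw":0,"gripper":0},{"x":0,"y":0,"z":0,"yaw":0,"gripper":0},{"x":0,"y":0,"z":0,"yaw":0,"gripper":0}]' | grep -E "time|eef|force|grip"; done
```

```text
time_s: 11.4
eef_pos: [0.4722, 0.203, 0.0976]
force: [-4.7, -3.0, 11.6]
grip_width: 0.0358
time_s: 11.7
eef_pos: [0.4723, 0.203, 0.0959]
force: [-5.1, -2.9, 13.7]
grip_width: 0.0358
time_s: 12.0
eef_pos: [0.4722, 0.203, 0.0941]
force: [-5.3, -3.1, 14.3]
grip_width: 0.0364
time_s: 12.3
eef_pos: [0.4723, 0.2031, 0.0924]
force: [-6.1, -3.8, 14.8]
grip_width: 0.036
```

```bash
python3 -m inch '[{"x":0,"y":0,"z":0.0012,"yaw":0,"gripper":0},{"x":0,"y":0,"z":0,"yaw":0,"gripper":0},{"x":0,"y":0,"z":0,"yaw":0,"gripper":0},{"x":0,"y":0,"z":0,"yaw":0,"gripper":0},{"x":0,"y":0,"z":0,"yaw":0,"gripper":0},{"x":0,"y":0,"z":0,"yaw":0,"gripper":0}]'
python3 - <<'E'
from h import *
im=camera('wrist')[...,::-1]; b=camera('side')[170:330,260:440][...,::-1]
cv2.imwrite('pics/w8.png',np.hstack([cv2.resize(im,(400,300)),cv2.resize(b,(338,300),interpolation=cv2.INTER_CUBIC)]))
E
```

```text
time_s: 12.9
eef_pos: [0.4723, 0.203, 0.0914]
orientation: [2.221, 2.221, 0.002]
force: [-6.1, -3.4, 16.4]
grip_width: 0.0363
```

View pics/w8.png

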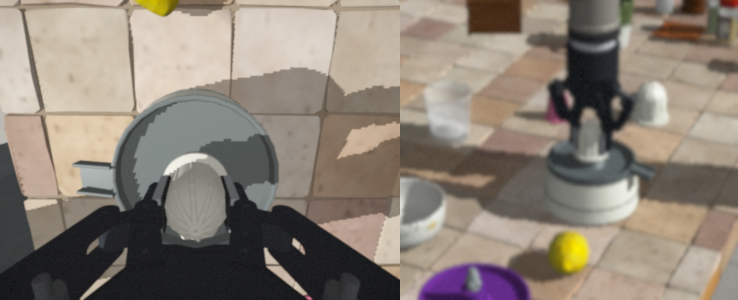

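The cone stands upright on the white juicer's spindle (wrist crop (196,195), side crop (590,140)), and the other objects look undisturbed. Force (16.4 N) and height (7 mm below seat contact) agree, so I'll hand it in.

```bash
python3 -c "
from bench import *
print(finish_job())"
```

```text
the job is handed in; nothing more can be done
None
```

The small white cone is snapped onto the white juicer's spindle, and I handed the job in with the gripper still holding it down. It took about 13 s of the 35 s limit.

- **Click:** the push force rose to about 4 N, then swung to −7 N as the cone snapped over the balls. The highest reading was below the stated 5–8 N, probably because I read the force only after each 2 mm step and missed the peak. The cone then met the seat at the expected 94 mm.
- **Spindle travel:** it ended about 7 mm down of 8 mm, judging by the tool height. The final force of 16.4 N fits that. I had no direct reading of the spindle joint.
- **Side force:** about 7 N remained at the end, from a sub-millimetre offset between cone and spindle. I did not correct it.
- **Other objects:** the last pictures showed the cone upright. The large cone, glass, bowl and lemon, where in view, looked undisturbed.

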